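# Dial the cash box open

### The arm

A 6-joint arm with a two-finger parallel gripper is mounted at the origin on a cart in front of the work surface, level with it; the furniture and walls round the work are solid. World frame = base frame: x ahead of the robot, y to its left, z up, the work surface at z = 0. Lengths are in m, angles in rad, forces in N, time in s.
With the tool pointing down it reaches from about 0.325 to 0.85 m from the base axis. Payload 4.4 kg.
Tool frame: the origin (TCP) lies between the finger pads; the fingertips stand 11 mm ahead of it and the grasp point (between the pads) lies 8 mm behind it; z points along the fingers, y is the line along which they close (so a half turn about z gives the same grasp; the last joint's range is limited). The gripper opens to 94 mm and grips with 3 to 60 N. Pads are 16 mm wide; open, the fingers measure 119 mm over their backs; the gripper's body (75 mm by 177 mm) begins 78 mm behind the grasp point.
Start: joints at [1.038, 0.207, 1.542, -0, 1.393, -0.15], TCP at [0.215, 0.533, 0.216] pointing down, gripper open.
Joint ranges: [-2.73, 2.73], [-0.86, 2.22], [0.23, 2.46], [-1.11, 4.25], [0.08, 2.63], [-2.82, 2.82]. Speed limits (rad/s): [2.79, 2.79, 3.14, 3.14, 3.14, 3.14].

### API

Orientations are given as [roll, pitch, yaw] about the fixed x, y, z axes, in that order (R = Rz(yaw) Ry(pitch) Rx(roll)).
In Python, from station import * gives the robot as it stands. The module is installed in compiled form; this text tells all that it offers.
- The arm moves only by the tool servo_tool, never from a script. Its argument "series" is a list of rows, each a list of 7 numbers: the gripper's target within -1 to 1 (fully open at 1, half-way at 0, shut at -1), then the shift along the world's x, y, z in cm, then the turn, a rotation vector about the world's x, y, z in degrees. A call has 1 to 8 rows; each row is the pose to reach, as a shift and turn from the pose commanded when the call began; what a row does not reach only later rows make up. A row lasts 1/10 s, in which the tool goes at most 50 mm and 8.59 degrees, less where a joint would pass 70% of its speed; a pose out of reach is approached as far as the arm can. A call with a gripper value outside its range is refused whole. The fingers move at their own pace and stop on an object; "squeeze" is the grip in N (left out, the last holds). Time passes only in rows, so rows that repeat a pose let the fingers close. It gives the time, the measured TCP pose, the force, the opening and the grip force at its end, in the units of the state.
- state(): the state, without advancing time (a new reading comes with each control period).
- capture(name): name is "scene" or "top" or "wrist"; returns a dict with "frame" (480x640x3 uint8, blue, green, red), "fx", "fy", "cx", "cy" (pixels), "eye" and "rotation" of the camera in the world. Camera axes: x right, y up, looking along -z (the intrinsics and any distortion apply to the point x, -y, -z); pixel columns grow to the right and rows downward; lengths in m; the calibration is good to about 2 mm. The wrist camera is an equidistant fisheye: a pixel r from the principal point sees the ray r / f radians off the axis. A picture is of the moment at which its call begins. There is no depth.
- hand_in(): hands the job in; it is judged then, once.
The state is a dict: "time_s": time; "joints": joint angles; "joint_vel": joint speeds; "tau": joint torques, N m; "eef_pos": TCP position; "eef_rot": TCP orientation; "contact_force": force on the tool from outside, world axes, zero at the start; "torque": the same for the moment, N m; "finger_gap": opening from 0.0 (shut) to 1.0 (fully open); "finger_force": force on a finger pad.
Only numpy, scipy, OpenCV 4.12 (cv2) and the standard library are available. Lean on these libraries where they do the work, as an engineer would, in place of code of your own. Each camera call takes 0.05 s, during which the arm holds its last target. There are 200 camera calls.

### The job

Open the steel cash box on the cheese counter: turn its combination dial right (clockwise) to 9, then back left to about 34, where you will feel the lock catch and the dial come up solid, then right again until the bolt is drawn and the dial stops. Never force the dial against the catch or the stop, or its knob will slip on the spindle. Then lift the lid by its handle until it stands well open and let go of it, leaving the jars and the price stand undisturbed.

Things in the scene. Friction and masses are not known exactly. Their poses are not given: they have to be found in the camera images.
- cashbox: grey painted steel cash box standing fixed on the counter, 150 mm deep (its x) by 200 mm wide (its y), 80 mm high to the top of the closed lid; origin under its middle, x points from its front to the hinged rear edge, z up. On the lid: the dial a little behind the middle, a steel bow handle along the front edge.
- dial_grip (a point): point on the dial's vertical axis, 22 mm above the dial's 52 mm round skirt: the black pointer knob there is an upright bar 11 mm thick, 43 mm long and 31 mm tall above the skirt (its top is 9 mm above this point). x points along the bar to its pointed, white-lined end; z is the axis, up.
- lid_handle (a point): middle of the handle's bar, a 9 mm steel rod that runs along the box's y for 62 mm between two posts, 30 mm above the lid's top and 20 mm behind its front edge, 70 mm in front of the dial's axis.
- lid_hinge (a point): middle of the lid's hinge line, which runs along the box's y on its rear top edge. With the lid shut lid_handle lies 132 mm in front of it and 34 mm above it.
- dial (a joint): where the dial's pointer stands, rad, growing to the right (clockwise from above). The round scale has 40 graduations numbered clockwise, a long stroke every 5; 0 (diamond mark) is at the rear towards the hinge. Value 0 = number 0, number 9 = 1.414, number 34 = -0.942. 9 must be the farthest right it goes, to within 1 number; if it is missed, turn left to -2.4 and dial again.
- spindle (a joint): how far the lock's spindle has slipped in the dial knob, rad; 0 as found. The dial turns freely with under 0.06 N m; drawing the bolt takes about 0.1 N m; the knob slips at 0.3 N m, after giving some 0.1 rad at the catch or stop. The lock is worn: the catch lies up to 3 numbers either side of 34. The stop, with the bolt drawn, is about 0.84 rad right of where the catch held.
- lid (a joint): how far the lid is lifted about its hinge, rad; 0 shut, 1.4 at its limit. A stiff hinge: it stays where it is left and takes about 8 N at the handle to lift.
- jam_jar: jam jar with white lid, 75 mm across, 112 mm tall, loose, to the left of the box; origin under its middle.
- honey_jar: honey jar with grey lid, 71 mm across, 110 mm tall, loose, behind the box to the right; origin under its middle.
- price_stand: small black price card on a round weighted foot, 42 x 75 x 106 mm, loose, behind the box; origin under its middle.

How it is judged:
By the outcome, as a careful person would: the job done as asked, in the order asked, and still so for the second after the job is handed in, with the robot touching nothing.
It also fails if it takes over 72 s, if anything falls off the work surface, if the arm or the gripper's body presses on something with over 40 N, if the wrist force passes 120 N, or if a joint passes its speed limit or range.

## Working session

There is one attempt and no reset: what is moved stays moved. The work goes in short steps, Python scripts to look and compute and a tool call to move; the robot and the scene stay as the last step left them, time stands still between calls to the robot, and variables do not carry over. Pictures are saved under pics/ and viewed, at most 10 in all, crops included, and the job is handed in when it is done.

Besides the shell and the picture viewer there is one more tool, called as a command line: name --pt "numbers of a row" for each row, then --argument value for the rest. servo_tool: Moves the arm, as the interface text tells. Its arguments: {"type":"object","properties":{"series":{"type":"array"},"squeeze":{"type":"number"}},"required":["series"]}

```bash
mkdir -p pics; python3 - <<'E'
from station import *
import cv2,numpy as np,pickle
s=state();print(s)
for n in ["scene","top"]:
    c=capture(n);cv2.imwrite(f"pics/{n}0.png",c["frame"]);pickle.dump(c,open(f"{n}0.pkl","wb"))
    print({k:v for k,v in c.items() if k!="frame"})
E
```

```text
{'time_s': 0.0, 'joints': array([ 1.03751002e+00,  2.07412527e-01,  1.54291542e+00, -1.96998545e-05,
        1.39350643e+00, -1.50478669e-01]), 'joint_vel': array([ 0.00056739,  0.0007607 ,  0.00060255, -0.00028687,  0.00192493,
        0.00070712]), 'tau': array([-1.54093519e-03, -3.70890534e+01, -2.81409323e+01,  6.96533499e-02,
        3.61462310e-02, -1.53971127e-04]), 'eef_pos': array([0.21438611, 0.53270722, 0.21531331]), 'eef_rot': array([-3.13937335e+00, -3.16896475e-04,  2.75878816e+00]), 'contact_force': array([-0.17309318, -0.58679761, -0.82450007]), 'torque': array([-0.0412998 ,  0.02897629, -0.00918657]), 'finger_force': 0.0, 'finger_gap': 0.9999371870574703}
{'fx': 436.73366476410246, 'fy': 436.73366476410246, 'cx': 314.55434905026317, 'cy': 241.9726667338223, 'eye': array([ 0.16867292, -0.09302247,  0.73367677]), 'rotation': array([ 0.71943018, -0.00584416, -0.86366524])}
{'fx': 507.0615876415623, 'fy': 507.0615876415623, 'cx': 315.7582416947303, 'cy': 235.35411980536702, 'eye': array([0.44906685, 0.2810452 , 0.98499511]), 'rotation': array([ 0.15789398,  0.01416739, -1.56973261])}
```

View pics/scene0.png

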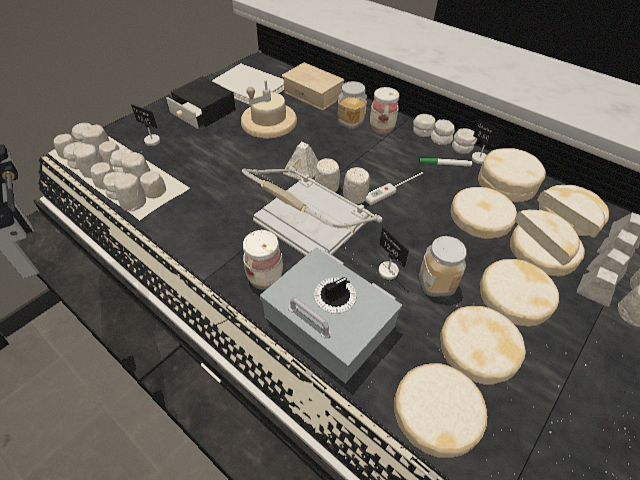

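View pics/top0.png

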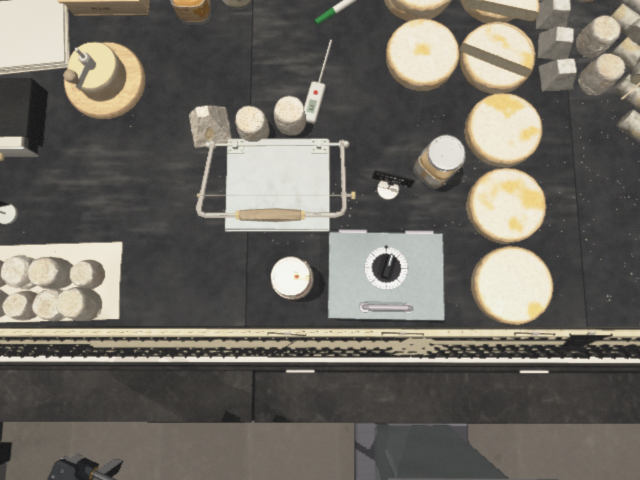

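The scene view shows the box at (332,310) with the dial at (335,293) and the handle at (309,317). In the top view the box spans (329..444, 233..320), with the dial at (386,268), handle at (386,307), jam jar at (292,278), honey jar at (440,160) and price stand at (390,185).

```bash
cat >h.py <<'E'
import numpy as np,cv2,pickle
from scipy.spatial.transform import Rotation as R
def ray(c,u,v):
    d=np.array([(u-c["cx"])/c["fx"],-(v-c["cy"])/c["fy"],-1.]); return R.from_euler('xyz',c["rotation"]).apply(d)
def onz(c,u,v,z):
    d=ray(c,u,v);e=np.array(c["eye"]);return e+d*(z-e[2])/d[2]
def proj(c,p):
    q=R.from_euler('xyz',c["rotation"]).inv().apply(np.array(p)-c["eye"]);return np.array([c["cx"]-c["fx"]*q[0]/q[2],c["cy"]+c["fy"]*q[1]/q[2]])
E
python3 - <<'E'
from h import *
t=pickle.load(open("top0.pkl","rb"));s=pickle.load(open("scene0.pkl","rb"))
for p in [(329,233),(443,235),(328,319),(444,321)]: print("corner",onz(t,*p,.08).round(4))
print("dial",onz(t,386,268,.085).round(4),onz(s,335,293,.085).round(4))
print("handle",onz(t,386,307,.11).round(4),onz(s,309,317,.11).round(4))
a=cv2.resize(t["frame"][225:325,322:452],None,fx=6,fy=6,interpolation=2)
b=cv2.resize(s["frame"][240:370,250:410],None,fx=5,fy=5,interpolation=2)
cv2.imwrite("pics/ca.png",a[:600,:800]);cv2.imwrite("pics/cb.png",b[:600])
E
```

```text
corner [0.5974 0.2701 0.08  ]
corner [0.5935 0.0648 0.08  ]
corner [0.444  0.2723 0.08  ]
corner [0.4408 0.0689 0.08  ]
dial [0.5335 0.1691 0.085 ] [0.5347 0.1666 0.085 ]
handle [0.4645 0.1736 0.11  ] [0.4553 0.1592 0.11  ]
```

View pics/ca.png

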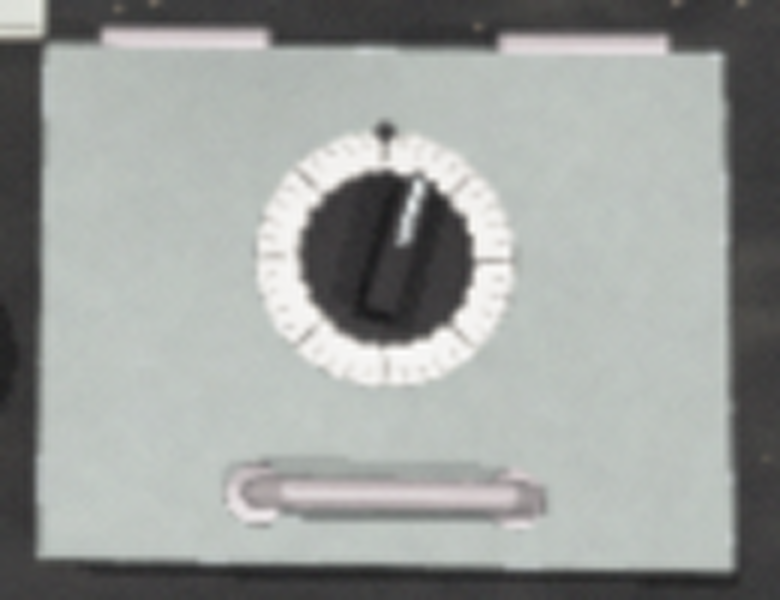

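The crop shows the scale centre at (386,258), the pointer at about 15° right of 0, and the handle bar from (245,493) to (535,495). I'll move above the dial now.

servo_tool --pt "-0.1 31.9 -36.4 0 0 0 7" --pt "-0.1 31.9 -36.4 0 0 0 7" --pt "-0.1 31.9 -36.4 0 0 0 7" --pt "-0.1 31.9 -36.4 0 0 0 7" --pt "-0.1 31.9 -36.4 0 0 0 7" --pt "-0.1 31.9 -36.4 0 0 0 7" --pt "-0.1 31.9 -36.4 0 0 0 7" --pt "-0.1 31.9 -36.4 0 0 0 7" --squeeze 12

```text
time_s: 0.9
eef_pos: [0.4791, 0.2307, 0.2161]
eef_rot: [-3.141, -0.001, 2.881]
contact_force: [0.5, 1.4, -0.0]
finger_gap: 0.454
finger_force: 0.0
```

servo_tool --pt "-0.1 0 0 0 0 0 0" --pt "-0.1 0 0 0 0 0 0"

```text
time_s: 1.1
eef_pos: [0.4786, 0.2316, 0.2158]
eef_rot: [-3.141, -0.002, 2.878]
contact_force: [-0.4, 1.4, -0.5]
finger_gap: 0.452
finger_force: 0.0
```

servo_tool --pt "-0.1 5.5 -6.3 0 0 0 0" --pt "-0.1 5.5 -6.3 0 0 0 0" --pt "-0.1 5.5 -6.3 -3 0 0 0" --pt "-0.1 5.5 -6.3 -6 0 0 0" --pt "-0.1 5.5 -6.3 -6 0 0 0" --pt "-0.1 5.5 -6.3 -6 0 0 0"

```text
time_s: 1.7
eef_pos: [0.5322, 0.1709, 0.1561]
eef_rot: [-3.141, -0.002, 2.883]
contact_force: [0.5, -0.3, 0.7]
finger_gap: 0.449
finger_force: 0.0
```

```bash
python3 - <<'E'
from station import *
from h import *
s=state();print(s['eef_pos'],s['eef_rot'],s['torque'],s['contact_force'],s['joints'])
w=capture("wrist");print(w["eye"],w["rotation"],w["fx"],w["cx"],w["cy"]);pickle.dump(w,open("w1.pkl","wb"));cv2.imwrite("pics/w1.png",w["frame"])
E
```

```text
[0.53218386 0.17087079 0.15613429] [-3.14107017e+00 -1.87317002e-03  2.88310518e+00] [ 0.00290266  0.0212157  -0.01133753] [ 0.51950824 -0.31799499  0.66162679] [ 1.55674680e-01  2.30627092e-01  1.64271913e+00  2.88427877e-04
  1.27017150e+00 -1.15672034e+00]
[0.45508323 0.19123495 0.3234994 ] [-2.73205619e-01 -5.09749847e-05  1.31195420e+00] 371.64829954431775 325.3328488857379 236.16208842094954
```

View pics/w1.png

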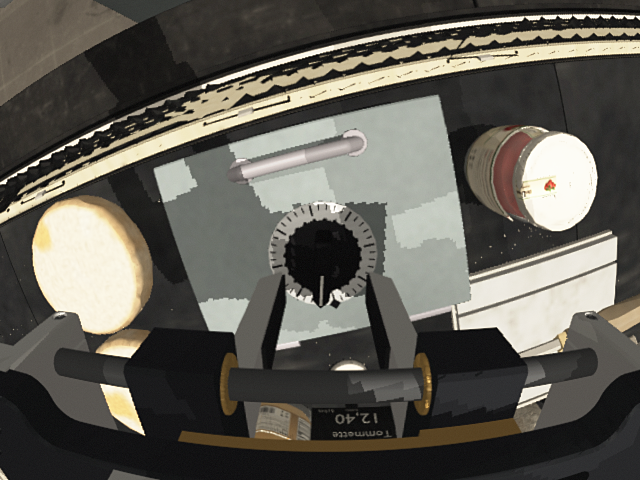

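The wrist view shows the dial ring centred near (323,253), with the pointer (321,290) between the fingers and the handle from (238,172) to (355,143).

```bash
cat >>h.py <<'E'
def fish(c,u,v,z):
    a=np.array([(u-c["cx"]),-(v-c["cy"])])/c["fx"];r=np.hypot(*a);d=np.array([*(a/r*np.sin(r)),-np.cos(r)])
    d=R.from_euler('xyz',c["rotation"]).apply(d);e=np.array(c["eye"]);return e+d*(z-e[2])/d[2]
E
python3 - <<'E'
from h import *
w=pickle.load(open("w1.pkl","rb"));f=w["frame"]
for u,v in [(270,253),(377,253),(323,202),(323,304),(323,253)]: print(fish(w,u,v,.082).round(4))
print("handle",fish(w,238,172,.11).round(4),fish(w,355,143,.11).round(4))
print("tip",fish(w,321,304,.1).round(4),fish(w,321,278,.116).round(4))
for p in [(155,168),(438,96),(470,302)]: print("corner",fish(w,*p,.08).round(4))
cv2.imwrite("pics/cc.png",cv2.resize(f[190:320,260:390],None,fx=4.5,fy=4.5,interpolation=2))
E
```

```text
[0.5224 0.134  0.082 ]
[0.5412 0.2052 0.082 ]
[0.4975 0.1784 0.082 ]
[0.5691 0.1593 0.082 ]
[0.5317 0.1693 0.082 ]
handle [0.4622 0.1365 0.11  ] [0.464  0.2064 0.11  ]
tip [0.5602 0.1604 0.1   ] [0.5359 0.1672 0.116 ]
corner [0.4424 0.0709 0.08  ]
corner [0.4469 0.2707 0.08  ]
corner [0.6    0.2675 0.08  ]
```

View pics/cc.png

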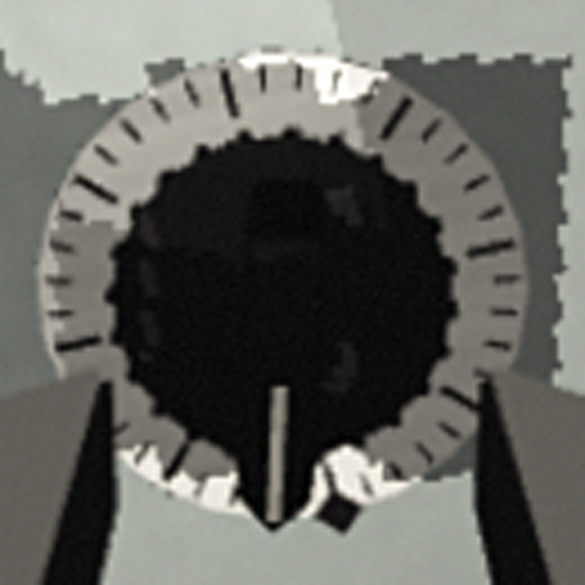

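The ring is centred on the tool, and the pointer lies about 2 numbers right of the diamond. I'll descend and grip.

servo_tool --pt "-0.1 0.1 -0.1 -2 0 0 0" --pt "-0.1 0.1 -0.1 -4 0 0 0" --pt "-0.1 0.1 -0.1 -4.8 0 0 0" --pt "-0.1 0.1 -0.1 -4.8 0 0 0" --pt "-0.1 0.1 -0.1 -4.8 0 0 0"

```text
time_s: 2.25
eef_pos: [0.5354, 0.169, 0.1099]
eef_rot: [3.141, 0.002, 2.881]
contact_force: [0.3, -0.3, 0.5]
finger_gap: 0.449
finger_force: 0.0
```

servo_tool --pt "-1 0 0 0 0 0 0" --pt "-1 0 0 0 0 0 0" --pt "-1 0 0 0 0 0 0" --pt "-1 0 0 0 0 0 0" --pt "-1 0 0 0 0 0 0" --pt "-1 0 0 0 0 0 0" --pt "-1 0 0 0 0 0 0" --pt "-1 0 0 0 0 0 0" --squeeze 14

```text
time_s: 3.05
eef_pos: [0.5346, 0.1681, 0.1087]
eef_rot: [-3.141, 0.0, 2.881]
contact_force: [-1.7, -4.5, 4.1]
finger_gap: 0.114
finger_force: 13.9
```

```bash
cat > st.py <<'E'
from station import *
s=state();y=s['eef_rot'][2]%6.2832
print('t %.1f'%s['time_s'],s['eef_pos'].round(4),s['eef_rot'].round(3),'yawdeg %.1f dial %.3f'%(y*57.296,3.1416-.02-y),'F',s['contact_force'].round(1),'T',s['torque'].round(3),'gap %.3f ff %.1f'%(s['finger_gap'],s['finger_force']),'j6 %.2f tau6 %.3f'%(s['joints'][5],s['tau'][5]))
E
python3 st.py
```

```text
t 3.0 [0.5346 0.1681 0.1087] [-3.141  0.     2.881] yawdeg 165.1 dial 0.241 F [-1.7 -4.5  4.1] T [-0.609  0.189 -0.017] gap 0.114 ff 13.9 j6 -1.16 tau6 0.003
```

servo_tool --pt "-1 0 -0.05 0 0 0 -5" --pt "-1 0 -0.05 0 0 0 -10" --pt "-1 0 -0.05 0 0 0 -15" --pt "-1 0 -0.05 0 0 0 -20" --pt "-1 0 -0.05 0 0 0 -25" --pt "-1 0 -0.05 0 0 0 -30" --pt "-1 0 -0.05 0 0 0 -35" --pt "-1 0 -0.05 0 0 0 -35"

```text
time_s: 3.85
eef_pos: [0.5346, 0.1681, 0.1087]
eef_rot: [3.141, 0.0, 2.27]
contact_force: [-0.3, -1.2, 4.2]
finger_gap: 0.119
finger_force: 13.9
```

```bash
python3 st.py
```

```text
t 3.9 [0.5346 0.1681 0.1087] [3.141 0.    2.27 ] yawdeg 130.1 dial 0.851 F [-0.3 -1.2  4.2] T [-0.409  0.179  0.023] gap 0.119 ff 13.9 j6 -0.55 tau6 0.373
```

servo_tool --pt "-1 0 0 0 0 0 -5" --pt "-1 0 0 0 0 0 -10" --pt "-1 0 0 0 0 0 -15" --pt "-1 0 0 0 0 0 -20" --pt "-1 0 0 0 0 0 -25" --pt "-1 0 0 0 0 0 -30" --pt "-1 0 0 0 0 0 -33" --pt "-1 0 0 0 0 0 -33"

```text
time_s: 4.65
eef_pos: [0.5346, 0.1681, 0.1087]
eef_rot: [3.141, 0.0, 1.696]
contact_force: [-1.0, -0.7, 3.8]
finger_gap: 0.118
finger_force: 13.9
```

```bash
python3 - <<'E'
exec(open('st.py').read())
import cv2
t=capture("top")["frame"];s=capture("scene")["frame"]
a=cv2.resize(t[225:325,322:452],None,fx=3,fy=3,interpolation=2);b=cv2.resize(s[240:370,250:410],None,fx=3,fy=3,interpolation=2)
im=cv2.copyMakeBorder(a,0,b.shape[0]-a.shape[0],0,0,0)
im=cv2.hconcat([im,b]);cv2.imwrite("pics/d1.png",cv2.resize(im,None,fx=.9,fy=.9))
E
```

```text
t 4.7 [0.5346 0.1681 0.1087] [3.141 0.    1.696] yawdeg 97.2 dial 1.426 F [-1.  -0.7  3.8] T [-0.498  0.224 -0.081] gap 0.118 ff 13.9 j6 0.03 tau6 0.199
```

View pics/d1.png

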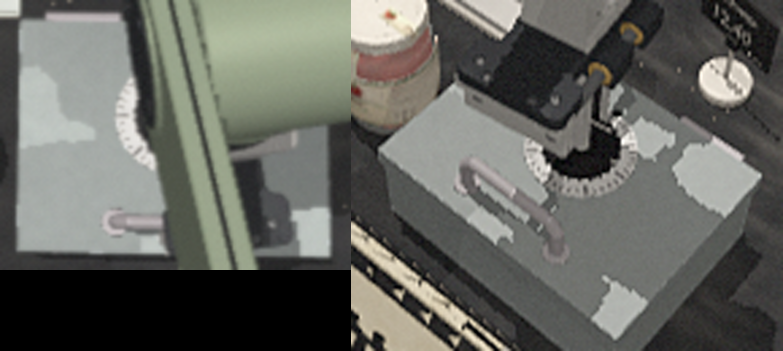

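The gripper hides the pointer; the box and handle look undisturbed, with the fingers around the knob at (585,135). Now turning left.

servo_tool --pt "-1 0 0 0 0 0 5" --pt "-1 0 0 0 0 0 10" --pt "-1 0 0 0 0 0 15" --pt "-1 0 0 0 0 0 20" --pt "-1 0 0 0 0 0 25" --pt "-1 0 0 0 0 0 30" --pt "-1 0 0 0 0 0 35" --pt "-1 0 0 0 0 0 40"

```text
time_s: 5.55
eef_pos: [0.5346, 0.1681, 0.1087]
eef_rot: [3.141, 0.0, 2.397]
contact_force: [-0.5, -1.6, 3.6]
finger_gap: 0.116
finger_force: 13.9
```

```bash
python3 st.py
```

```text
t 5.5 [0.5346 0.1681 0.1087] [3.141 0.    2.397] yawdeg 137.4 dial 0.724 F [-0.5 -1.6  3.6] T [-0.457  0.21  -0.035] gap 0.116 ff 13.9 j6 -0.68 tau6 0.657
```

servo_tool --pt "-1 0 0 0 0 0 5" --pt "-1 0 0 0 0 0 10" --pt "-1 0 0 0 0 0 15" --pt "-1 0 0 0 0 0 20" --pt "-1 0 0 0 0 0 25" --pt "-1 0 0 0 0 0 30" --pt "-1 0 0 0 0 0 35" --pt "-1 0 0 0 0 0 40"

```text
time_s: 6.35
eef_pos: [0.5346, 0.168, 0.1087]
eef_rot: [3.142, 0.0, 3.096]
contact_force: [0.0, -1.8, 3.7]
finger_gap: 0.111
finger_force: 13.9
```

```bash
python3 st.py
```

```text
t 6.3 [0.5346 0.168  0.1087] [3.142 0.    3.096] yawdeg 177.4 dial 0.026 F [ 0.  -1.8  3.7] T [-0.399  0.203 -0.025] gap 0.111 ff 13.9 j6 -1.37 tau6 0.671
```

servo_tool --pt "-1 0 0 0 0 0 3" --pt "-1 0 0 0 0 0 6" --pt "-1 0 0 0 0 0 9" --pt "-1 0 0 0 0 0 12" --pt "-1 0 0 0 0 0 15" --pt "-1 0 0 0 0 0 18" --pt "-1 0 0 0 0 0 20" --pt "-1 0 0 0 0 0 22"

```text
time_s: 7.15
eef_pos: [0.5346, 0.168, 0.1087]
eef_rot: [-3.141, 0.0, -2.806]
contact_force: [-1.9, -2.2, 4.8]
finger_gap: 0.118
finger_force: 13.9
```

```bash
python3 st.py
```

```text
t 7.2 [0.5346 0.168  0.1087] [-3.141  0.    -2.806] yawdeg 199.2 dial -0.356 F [-1.9 -2.2  4.8] T [-0.347  0.232 -0.003] gap 0.118 ff 13.9 j6 -1.76 tau6 0.228
```

servo_tool --pt "-1 0 0 0 0 0 2" --pt "-1 0 0 0 0 0 4" --pt "-1 0 0 0 0 0 5" --pt "-1 0 0 0 0 0 5"

```text
time_s: 7.55
eef_pos: [0.5346, 0.168, 0.1087]
eef_rot: [-3.141, 0.0, -2.721]
contact_force: [-0.5, -1.7, 4.7]
finger_gap: 0.118
finger_force: 14.0
```

```bash
cat > q.py <<'E'
from station import *
import numpy as np
L=[]
for i in range(3):
    s=state();L.append([s['torque'][2],s['tau'][5],s['finger_gap'],*s['contact_force']]);capture("scene") if i<2 else 0
y=s['eef_rot'][2]%6.2832
print('t %.1f yaw %.1f dial %.3f'%(s['time_s'],y*57.296,3.1216-y));print(np.array(L).round(3))
E
python3 q.py
```

```text
t 7.7 yaw 204.1 dial -0.440
[[-2.500e-02 -9.800e-02  1.180e-01 -5.420e-01 -1.740e+00  4.663e+00]
 [-2.800e-02 -2.900e-02  1.200e-01 -3.000e-02 -2.407e+00  5.676e+00]
 [-5.000e-03 -9.000e-03  1.130e-01 -1.495e+00 -2.363e+00  6.182e+00]]
```

servo_tool --pt "-1 0 0 0 0 0 1.5" --pt "-1 0 0 0 0 0 3"

```text
time_s: 7.85
eef_pos: [0.5346, 0.168, 0.1087]
eef_rot: [-3.141, 0.0, -2.668]
contact_force: [-1.3, -1.3, 5.2]
finger_gap: 0.115
finger_force: 13.9
```

```bash
python3 q.py
```

```text
t 8.0 yaw 207.1 dial -0.493
[[-0.051  0.19   0.115 -1.328 -1.251  5.179]
 [-0.022 -0.084  0.116 -1.01  -1.859  4.921]
 [ 0.026 -0.067  0.117 -0.727 -2.374  5.346]]
```

servo_tool --pt "-1 0 0 0 0 0 1.5" --pt "-1 0 0 0 0 0 3"

```text
time_s: 8.15
eef_pos: [0.5346, 0.168, 0.1087]
eef_rot: [-3.141, 0.0, -2.616]
contact_force: [-0.7, -1.9, 5.1]
finger_gap: 0.117
finger_force: 14.0
```

```bash
python3 q.py
```

```text
t 8.2 yaw 210.1 dial -0.545
[[-0.018  0.253  0.117 -0.715 -1.93   5.149]
 [-0.027 -0.08   0.116 -1.445 -2.595  4.512]
 [ 0.008 -0.076  0.115 -0.575 -2.887  5.664]]
```

servo_tool --pt "-1 0 0 0 0 0 1.5" --pt "-1 0 0 0 0 0 3"

```text
time_s: 8.45
eef_pos: [0.5346, 0.168, 0.1087]
eef_rot: [-3.141, 0.0, -2.563]
contact_force: [-1.5, -1.5, 5.3]
finger_gap: 0.118
finger_force: 13.9
```

```bash
python3 q.py
```

```text
t 8.6 yaw 213.1 dial -0.598
[[-0.072  0.198  0.118 -1.506 -1.507  5.344]
 [-0.02  -0.086  0.118 -0.96  -2.492  5.236]
 [ 0.027 -0.073  0.114 -1.738 -3.067  5.389]]
```

servo_tool --pt "-1 0 0 0 0 0 1.5" --pt "-1 0 0 0 0 0 3"

```text
time_s: 8.75
eef_pos: [0.5346, 0.168, 0.1087]
eef_rot: [-3.141, 0.0, -2.511]
contact_force: [-1.2, -2.1, 5.5]
finger_gap: 0.116
finger_force: 13.9
```

```bash
python3 q.py
```

```text
t 8.8 yaw 216.1 dial -0.650
[[-0.056  0.198  0.116 -1.163 -2.095  5.529]
 [ 0.016 -0.086  0.115 -0.648 -0.854  4.812]
 [-0.053 -0.073  0.117 -1.063 -1.597  4.667]]
```

servo_tool --pt "-1 0 0 0 0 0 1.5" --pt "-1 0 0 0 0 0 3"

```text
time_s: 9.05
eef_pos: [0.5346, 0.168, 0.1087]
eef_rot: [-3.141, 0.0, -2.459]
contact_force: [-1.4, -1.7, 4.8]
finger_gap: 0.112
finger_force: 13.9
```

```bash
python3 q.py
```

```text
t 9.2 yaw 219.1 dial -0.702
[[-0.015  0.183  0.112 -1.369 -1.662  4.758]
 [ 0.018 -0.109  0.115 -1.071 -1.904  4.601]
 [-0.029 -0.098  0.115 -1.001 -2.118  5.523]]
```

servo_tool --pt "-1 0 0 0 0 0 1.5" --pt "-1 0 0 0 0 0 3"

```text
time_s: 9.35
eef_pos: [0.5346, 0.168, 0.1087]
eef_rot: [-3.141, 0.0, -2.406]
contact_force: [-1.4, -2.2, 3.5]
finger_gap: 0.116
finger_force: 13.9
```

```bash
python3 q.py
```

```text
t 9.4 yaw 222.1 dial -0.755
[[ 1.000e-03  1.610e-01  1.160e-01 -1.375e+00 -2.228e+00  3.493e+00]
 [-7.000e-02 -1.260e-01  1.170e-01 -1.247e+00 -2.047e+00  4.979e+00]
 [ 7.000e-02 -1.240e-01  1.160e-01 -1.760e-01 -2.683e+00  4.512e+00]]
```

servo_tool --pt "-1 0 0 0 0 0 1" --pt "-1 0 0 0 0 0 2"

```text
time_s: 9.65
eef_pos: [0.5346, 0.168, 0.1087]
eef_rot: [-3.141, 0.0, -2.372]
contact_force: [-1.4, -2.8, 3.7]
finger_gap: 0.116
finger_force: 13.9
```

```bash
sed -i 's/range(3)/range(5)/;s/i<2/i<4/' q.py; python3 q.py
```

```text
t 9.8 yaw 224.1 dial -0.789
[[-0.124  0.047  0.116 -1.448 -2.825  3.722]
 [-0.059 -0.151  0.118 -1.461 -1.889  4.036]
 [-0.1   -0.153  0.115  0.025 -2.667  4.776]
 [-0.009 -0.1    0.114 -0.707 -2.641  5.336]
 [-0.102 -0.089  0.114 -0.745 -1.736  4.761]]
```

servo_tool --pt "-1 0 0 0 0 0 1" --pt "-1 0 0 0 0 0 2"

```text
time_s: 10.05
eef_pos: [0.5346, 0.168, 0.1087]
eef_rot: [-3.141, 0.0, -2.337]
contact_force: [-0.5, -3.1, 3.7]
finger_gap: 0.122
finger_force: 14.0
```

```bash
python3 q.py
```

```text
t 10.2 yaw 226.0 dial -0.824
[[-0.098 -0.007  0.122 -0.486 -3.142  3.72 ]
 [-0.093 -0.205  0.119 -0.706 -1.647  4.908]
 [-0.128 -0.211  0.118 -0.341 -1.904  5.024]
 [-0.161 -0.158  0.118  0.148 -2.138  4.662]
 [-0.135 -0.146  0.117 -1.61  -1.964  5.811]]
```

servo_tool --pt "-1 0 0 0 0 0 1" --pt "-1 0 0 0 0 0 1.5"

```text
time_s: 10.45
eef_pos: [0.5346, 0.168, 0.1087]
eef_rot: [-3.141, 0.0, -2.311]
contact_force: [-1.3, -2.7, 5.2]
finger_gap: 0.12
finger_force: 14.0
```

```bash
python3 q.py
```

```text
t 10.7 yaw 227.5 dial -0.850
[[-0.199 -0.149  0.12  -1.266 -2.697  5.226]
 [-0.174 -0.224  0.121 -1.717 -2.256  5.766]
 [-0.21  -0.221  0.118 -1.264 -2.254  4.632]
 [-0.191 -0.194  0.118 -1.183 -3.381  4.941]
 [-0.209 -0.188  0.123 -0.415 -2.713  4.908]]
```

The catch is firm at a dial reading of about -0.8 (torque 0.2 N m). Now turning right.

servo_tool --pt "-1 0 0 0 0 0 -4" --pt "-1 0 0 0 0 0 -8" --pt "-1 0 0 0 0 0 -12" --pt "-1 0 0 0 0 0 -16" --pt "-1 0 0 0 0 0 -20" --pt "-1 0 0 0 0 0 -24" --pt "-1 0 0 0 0 0 -28" --pt "-1 0 0 0 0 0 -28"

```text
time_s: 11.45
eef_pos: [0.5346, 0.168, 0.1087]
eef_rot: [-3.141, 0.0, -2.801]
contact_force: [-0.6, -2.6, 4.8]
finger_gap: 0.117
finger_force: 14.0
```

```bash
python3 q.py
```

```text
t 11.7 yaw 199.6 dial -0.362
[[ 1.100e-02  2.600e-01  1.170e-01 -6.370e-01 -2.647e+00  4.849e+00]
 [-4.600e-02  6.000e-02  1.170e-01 -1.519e+00 -1.817e+00  5.573e+00]
 [-5.000e-03  1.300e-02  1.160e-01 -1.231e+00 -2.103e+00  5.184e+00]
 [ 4.000e-03  5.000e-03  1.130e-01 -1.798e+00 -2.404e+00  4.405e+00]
 [ 2.000e-03  4.000e-03  1.170e-01 -2.920e-01 -2.417e+00  5.096e+00]]
```

servo_tool --pt "-1 0 0 0 0 0 -3" --pt "-1 0 0 0 0 0 -6" --pt "-1 0 0 0 0 0 -9" --pt "-1 0 0 0 0 0 -12" --pt "-1 0 0 0 0 0 -14"

```text
time_s: 12.15
eef_pos: [0.5346, 0.168, 0.1087]
eef_rot: [-3.141, 0.0, -3.046]
contact_force: [0.3, -2.6, 5.3]
finger_gap: 0.118
finger_force: 14.0
```

```bash
python3 q.py
```

```text
t 12.3 yaw 185.6 dial -0.118
[[ 0.15  -0.091  0.118  0.289 -2.609  5.327]
 [ 0.113  0.225  0.115 -0.765 -1.626  4.683]
 [ 0.082  0.207  0.12  -0.122 -2.397  4.331]
 [ 0.123  0.106  0.117 -1.77  -2.388  4.771]
 [ 0.085  0.083  0.115 -1.171 -2.525  5.137]]
```

servo_tool --pt "-1 0 0 0 0 0 -1.5" --pt "-1 0 0 0 0 0 -3" --pt "-1 0 0 0 0 0 -4"

```text
time_s: 12.65
eef_pos: [0.5346, 0.1681, 0.1087]
eef_rot: [-3.141, 0.0, -3.115]
contact_force: [-1.0, -2.1, 5.4]
finger_gap: 0.118
finger_force: 14.0
```

```bash
python3 q.py
```

```text
t 12.8 yaw 181.6 dial -0.048
[[ 0.176  0.049  0.118 -0.967 -2.101  5.433]
 [ 0.175  0.209  0.119  0.05  -2.138  4.053]
 [ 0.098  0.186  0.112 -1.119 -2.295  5.532]
 [ 0.12   0.132  0.117 -0.537 -3.056  5.299]
 [ 0.077  0.121  0.117 -1.001 -2.14   5.207]]
```

servo_tool --pt "-1 0 0 0 0 0 -1.5" --pt "-1 0 0 0 0 0 -3"

```text
time_s: 13.05
eef_pos: [0.5346, 0.168, 0.1087]
eef_rot: [-3.141, 0.0, 3.116]
contact_force: [-0.4, -2.4, 4.9]
finger_gap: 0.118
finger_force: 14.1
```

```bash
python3 q.py
```

```text
t 13.2 yaw 178.6 dial 0.005
[[ 0.14  -0.021  0.118 -0.4   -2.427  4.856]
 [ 0.148  0.217  0.12  -0.928 -2.698  5.506]
 [ 0.104  0.193  0.112 -1.042 -2.591  5.301]
 [ 0.088  0.112  0.116 -0.374 -2.402  4.74 ]
 [ 0.135  0.096  0.116 -0.622 -3.093  4.465]]
```

servo_tool --pt "-1 0 0 0 0 0 -1.5" --pt "-1 0 0 0 0 0 -2.5"

```text
time_s: 13.45
eef_pos: [0.5346, 0.168, 0.1087]
eef_rot: [-3.142, 0.0, 3.073]
contact_force: [-0.5, -2.5, 4.5]
finger_gap: 0.114
finger_force: 14.0
```

```bash
python3 q.py
```

```text
t 13.7 yaw 176.1 dial 0.048
[[ 0.167  0.029  0.114 -0.481 -2.504  4.526]
 [ 0.142  0.191  0.112 -0.391 -2.239  5.598]
 [ 0.132  0.168  0.118 -0.748 -2.016  6.062]
 [ 0.067  0.112  0.115 -0.757 -2.866  5.336]
 [ 0.111  0.102  0.119 -0.717 -2.5    5.357]]
```

servo_tool --pt "-1 0 0 0 0 0 -1" --pt "-1 0 0 0 0 0 -2"

```text
time_s: 13.85
eef_pos: [0.5346, 0.168, 0.1087]
eef_rot: [-3.141, 0.0, 3.038]
contact_force: [-0.3, -3.5, 5.3]
finger_gap: 0.117
finger_force: 14.0
```

```bash
python3 q.py
```

```text
t 14.1 yaw 174.1 dial 0.083
[[ 0.121  0.028  0.117 -0.295 -3.49   5.271]
 [ 0.191  0.216  0.111 -0.089 -2.672  4.988]
 [ 0.143  0.199  0.116 -0.382 -2.021  4.607]
 [ 0.157  0.143  0.114 -1.291 -2.085  4.818]
 [ 0.173  0.132  0.119 -1.036 -2.999  4.521]]
```

servo_tool --pt "-1 0 0 0 0 0 -1" --pt "-1 0 0 0 0 0 -1.5"

```text
time_s: 14.25
eef_pos: [0.5346, 0.168, 0.1087]
eef_rot: [-3.142, 0.0, 3.012]
contact_force: [-0.4, -1.7, 4.8]
finger_gap: 0.115
finger_force: 14.1
```

```bash
python3 q.py
```

```text
t 14.4 yaw 172.6 dial 0.109
[[ 0.163  0.154  0.115 -0.404 -1.739  4.776]
 [ 0.166  0.225  0.117 -0.861 -1.943  5.217]
 [ 0.123  0.213  0.116 -1.165 -2.571  4.534]
 [ 0.174  0.184  0.116 -0.174 -2.254  4.932]
 [ 0.185  0.178  0.113 -0.603 -2.323  5.484]]
```

servo_tool --pt "-1 0 0 0 0 0 -1" --pt "-1 0 0 0 0 0 -1"

```text
time_s: 14.65
eef_pos: [0.5346, 0.168, 0.1087]
eef_rot: [-3.142, 0.0, 2.995]
contact_force: [-0.4, -2.0, 6.0]
finger_gap: 0.116
finger_force: 14.1
```

```bash
python3 q.py
```

```text
t 14.8 yaw 171.6 dial 0.127
[[ 0.182  0.254  0.116 -0.369 -2.028  6.023]
 [ 0.212  0.201  0.116 -1.179 -1.218  5.534]
 [ 0.157  0.189  0.114 -1.566 -2.117  5.614]
 [ 0.138  0.188  0.118 -0.906 -2.485  4.746]
 [ 0.245  0.188  0.113 -1.682 -2.06   6.566]]
```

The dial is on the stop. I'll release, rise and turn over the handle.

servo_tool --pt "-0.5 0 0 0 0 0 0" --pt "-0.5 0 0 0 0 0 0" --pt "-0.5 0 0 0 0 0 0" --pt "-0.5 0 0 3 0 0 0" --pt "-0.5 0 0 6 0 0 0" --pt "-0.5 0 0 8 0 0 -8" --pt "-0.5 -3 0 8 0 0 -16" --pt "-0.5 -7.1 0.3 8 0 0 -24"

```text
time_s: 15.65
eef_pos: [0.4645, 0.1711, 0.1893]
eef_rot: [3.139, 0.002, 2.568]
contact_force: [-1.0, -0.2, -0.2]
finger_gap: 0.25
finger_force: 0.0
```

servo_tool --pt "-0.4 0 0 0 0 0 -8" --pt "-0.4 0 0 0 0 0 -16" --pt "-0.4 0 0 0 0 0 -24" --pt "-0.4 0 0 0 0 0 -32" --pt "-0.4 0 0 0 0 0 -40" --pt "-0.4 0 0 0 0 0 -48" --pt "-0.4 0 0 0 0 0 -56" --pt "-0.4 0 0 0 0 0 -58.7"

```text
time_s: 16.45
eef_pos: [0.463, 0.1713, 0.188]
eef_rot: [-3.141, -0.0, 1.548]
contact_force: [-0.2, 0.3, -0.2]
finger_gap: 0.298
finger_force: 0.0
```

```bash
python3 st.py; python3 - <<'E'
from station import *
from h import *
w=capture("wrist");pickle.dump(w,open("w2.pkl","wb"));cv2.imwrite("pics/w2.png",w["frame"])
E
```

```text
t 16.4 [0.463  0.1713 0.188 ] [-3.141 -0.     1.548] yawdeg 88.7 dial 1.574 F [-0.2  0.3 -0.2] T [-0.073  0.051 -0.009] gap 0.298 ff 0.0 j6 0.20 tau6 -0.043
```

View pics/w2.png

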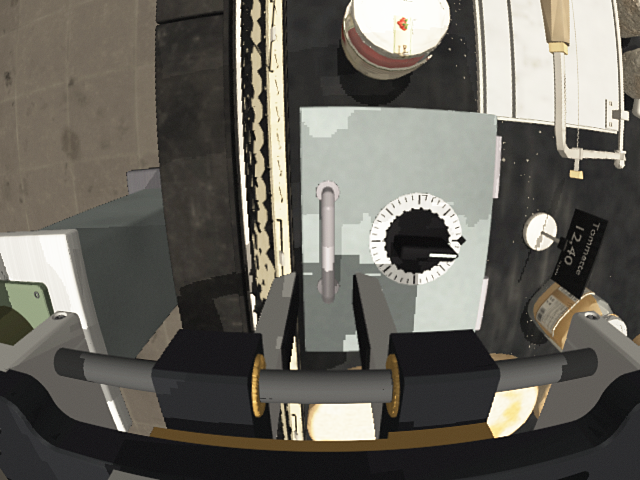

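The handle bar runs down column 327 between the fingers (290 and 362), and the pointer sits just right of 0 as expected. Descending and gripping the bar.

servo_tool --pt "-0.4 0 0 -3 0 0 0" --pt "-0.4 0 0 -6 0 0 0" --pt "-0.4 0 0 -8.3 0 0 0" --pt "-0.4 0 0 -8.3 0 0 0" --pt "-1 0 0 -8.3 0 0 0" --pt "-1 0 0 -8.3 0 0 0" --pt "-1 0 0 -8.3 0 0 0" --pt "-1 0 0 -8.3 0 0 0" --squeeze 30

```text
time_s: 17.3
eef_pos: [0.4647, 0.1714, 0.1071]
eef_rot: [3.139, -0.001, 1.551]
contact_force: [-1.1, -0.3, 3.9]
finger_gap: 0.082
finger_force: 30.0
```

servo_tool --pt "-1 0 0 0 0 0 0" --pt "-1 0 0 0 0 0 0" --pt "-1 0 0 0 0 0 0"

```text
time_s: 17.6
eef_pos: [0.4647, 0.1714, 0.1071]
eef_rot: [3.139, -0.001, 1.551]
contact_force: [-1.4, 0.0, 6.5]
finger_gap: 0.088
finger_force: 30.0
```

```bash
python3 st.py; python3 - <<'E'
import numpy as np
r=np.hypot(.132,.034);a=np.arctan2(.034,.132)
for t in np.arange(0,1.36,.05): print('%.2f'%t,(100*(r*np.array([-np.cos(a+t),np.sin(a+t)])+[.132,-.034])).round(2))
E
```

```text
t 17.6 [0.4647 0.1714 0.1071] [ 3.139e+00 -1.000e-03  1.551e+00] yawdeg 88.9 dial 1.570 F [-1.4  0.   6.5] T [-0.049  0.188 -0.012] gap 0.088 ff 30.0 j6 0.20 tau6 0.008
0.00 [ 0. -0.]
0.05 [0.19 0.66]
0.10 [0.41 1.3 ]
0.15 [0.66 1.93]
0.20 [0.94 2.55]
0.25 [1.25 3.16]
0.30 [1.59 3.75]
0.35 [1.97 4.32]
0.40 [2.37 4.87]
0.45 [2.79 5.4 ]
0.50 [3.25 5.91]
0.55 [3.72 6.4 ]
0.60 [4.23 6.86]
0.65 [4.75 7.3 ]
0.70 [5.29 7.7 ]
0.75 [5.86 8.09]
0.80 [6.44 8.44]
0.85 [7.04 8.76]
0.90 [7.66 9.05]
0.95 [8.29 9.31]
1.00 [8.93 9.54]
1.05 [9.58 9.74]
1.10 [10.24  9.91]
1.15 [10.91 10.04]
1.20 [11.59 10.13]
1.25 [12.26 10.2 ]
1.30 [12.95 10.23]
1.35 [13.63 10.22]
```

servo_tool --pt "-1 0.1 0 0.33 0 0 0" --pt "-1 0.19 0 0.66 0 0 0" --pt "-1 0.3 0 0.98 0 0 0" --pt "-1 0.41 0 1.3 0 0 0" --pt "-1 0.41 0 1.3 0 0 0"

```text
time_s: 18.1
eef_pos: [0.4677, 0.1712, 0.1175]
eef_rot: [3.141, -0.001, 1.551]
contact_force: [5.0, 1.7, -8.8]
finger_gap: 0.086
finger_force: 30.0
```

```bash
python3 st.py
```

```text
t 18.1 [0.4677 0.1712 0.1175] [ 3.141e+00 -1.000e-03  1.551e+00] yawdeg 88.9 dial 1.571 F [ 5.   1.7 -8.8] T [ 0.306 -0.707 -0.038] gap 0.086 ff 30.0 j6 0.20 tau6 -0.019
```

The lid lifts at about 9 N, so it is unlocked. Continuing along the arc.

servo_tool --pt "-1 0.25 0 0.63 0 0 0" --pt "-1 0.53 0 1.25 0 0 0" --pt "-1 0.84 0 1.86 0 0 0" --pt "-1 1.18 0 2.45 0 0 0" --pt "-1 1.56 0 3.02 0 0 0" --pt "-1 1.96 0 3.57 0 0 0" --pt "-1 2.38 0 4.1 0 0 0" --pt "-1 2.84 -0.05 4.61 0 0 0"

```text
time_s: 18.9
eef_pos: [0.4937, 0.1707, 0.1642]
eef_rot: [-3.136, 0.0, 1.551]
contact_force: [-6.0, 2.2, -7.6]
finger_gap: 0.081
finger_force: 30.0
```

```bash
python3 st.py
```

```text
t 18.9 [0.4937 0.1707 0.1642] [-3.136  0.     1.551] yawdeg 88.9 dial 1.570 F [-6.   2.2 -7.6] T [ 0.395  1.211 -0.021] gap 0.081 ff 30.0 j6 0.19 tau6 0.012
```

From 0.5 to 0.9 rad.

servo_tool --pt "-1 0.47 0 0.49 0 0 0" --pt "-1 0.98 0 0.95 0 0 0" --pt "-1 1.5 0 1.39 0 0 0" --pt "-1 2.04 -0.05 1.79 0 0 0" --pt "-1 2.61 -0.05 2.18 0 0 0" --pt "-1 3.19 -0.05 2.53 0 0 0" --pt "-1 3.79 -0.1 2.85 0 0 0" --pt "-1 4.41 -0.1 3.14 0 0 0"

```text
time_s: 19.7
eef_pos: [0.5369, 0.17, 0.1989]
eef_rot: [-3.134, -0.0, 1.552]
contact_force: [-14.2, -0.0, 7.9]
finger_gap: 0.084
finger_force: 30.0
```

```bash
python3 st.py
```

```text
t 19.7 [0.5369 0.17   0.1989] [-3.134 -0.     1.552] yawdeg 88.9 dial 1.570 F [-14.2  -0.    7.9] T [ 0.109  2.754 -0.042] gap 0.084 ff 30.0 j6 0.17 tau6 0.003
```

servo_tool --pt "-1 0.58 0 0.36 0 0 0" --pt "-1 1.22 0 0.65 0 0 0" --pt "-1 1.87 -0.05 0.87 0 0 0" --pt "-1 2.55 -0.05 1.06 0 0 0" --pt "-1 3.22 -0.05 1.2 0 0 0" --pt "-1 3.9 -0.1 1.3 0 0 0" --pt "-1 4.6 -0.1 1.37 0 0 0" --pt "-1 4.6 -0.1 1.37 0 0 0"

```text
time_s: 20.5
eef_pos: [0.5873, 0.1691, 0.2142]
eef_rot: [3.138, -0.001, 1.551]
contact_force: [-5.1, 0.8, 5.0]
finger_gap: 0.084
finger_force: 30.0
```

```bash
python3 st.py; python3 - <<'E'
from station import *
import cv2
cv2.imwrite("pics/s3.png",capture("scene")["frame"])
E
```

```text
t 20.5 [0.5873 0.1691 0.2142] [ 3.138e+00 -1.000e-03  1.551e+00] yawdeg 88.9 dial 1.570 F [-5.1  0.8  5. ] T [2.080e-01 1.145e+00 1.000e-03] gap 0.084 ff 30.0 j6 0.16 tau6 -0.013
```

View pics/s3.png

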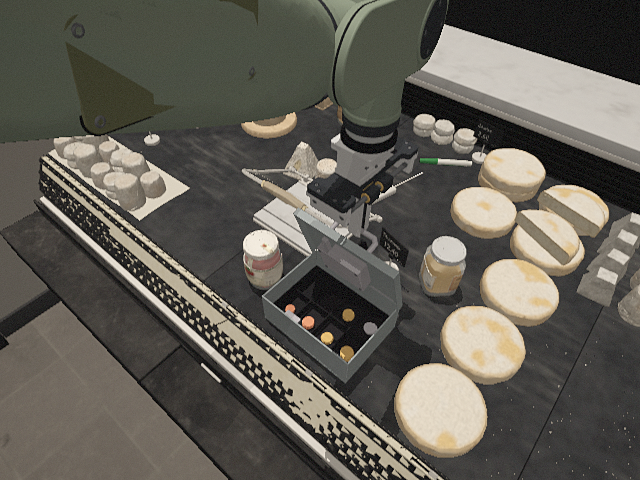

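The lid stands well open (lid at (345,255)), and the jars at (263,260) and (444,265) and the stand at (395,245) are in place. Releasing gently and lifting off.

servo_tool --pt "-0.65 0 0 0 0 0 0" --pt "-0.65 0 0 0 0 0 0" --pt "-0.65 0 0 0 0 0 0" --pt "-0.65 0 0 0 0 0 0" --pt "-0.65 0 0 1.5 0 0 0" --pt "-0.65 0 0 4 0 0 0" --pt "-0.65 0 0 8 0 0 0" --pt "-0.65 0 0 12 0 0 0"

```text
time_s: 21.35
eef_pos: [0.5857, 0.1684, 0.3314]
eef_rot: [-3.141, 0.0, 1.551]
contact_force: [0.2, -1.3, -0.1]
finger_gap: 0.176
finger_force: 0.0
```

servo_tool --pt "-0.65 -3 3 3 0 0 0" --pt "-0.65 -6 6 3 0 0 0" --pt "-0.65 -9 10 3 0 0 0" --pt "-0.65 -12 14 3 0 0 0" --pt "-0.65 -15 18 3 0 0 0" --pt "-0.65 -15 18 3 0 0 0" --pt "-0.65 -15 18 3 0 0 0"

```text
time_s: 22.05
eef_pos: [0.4355, 0.3494, 0.3608]
eef_rot: [3.14, -0.0, 1.554]
contact_force: [0.0, -0.3, -0.1]
finger_gap: 0.177
finger_force: 0.0
```

```bash
python3 st.py; python3 - <<'E'
from station import *
import cv2
a=capture("scene")["frame"][160:400,200:520];b=capture("top")["frame"][100:340,240:560]
cv2.imwrite("pics/s4.png",cv2.resize(cv2.hconcat([a,b]),(800,300)))
E
```

```text
t 22.1 [0.4355 0.3494 0.3608] [ 3.14  -0.     1.554] yawdeg 89.0 dial 1.568 F [ 0.  -0.3 -0.1] T [-0.098  0.062  0.024] gap 0.177 ff 0.0 j6 0.54 tau6 0.018
```

View pics/s4.png

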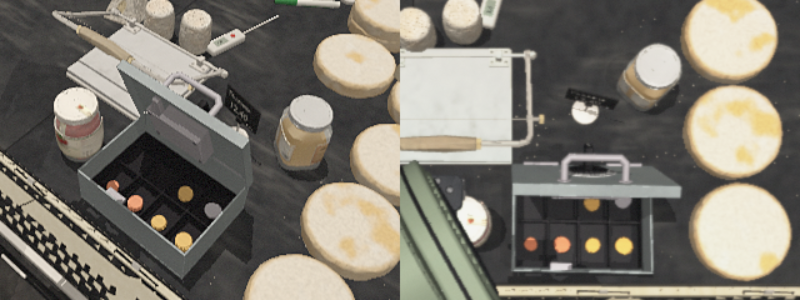

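The lid stays open (handle at (595,165)), the robot is clear of everything, and the jars and price stand are undisturbed.

```bash
python3 -c "
from station import *
print(hand_in())"
```

```text
the job is handed in; nothing more can be done
None
```

The cash box is open and the job is handed in after about 22 s of the 72 s allowed: I dialled right to 9, left to the catch at about 35, then right to the stop, and the lid stands at about 1.2 rad with the gripper clear and the jars and price stand where they were.

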